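# Lay the breakfast board

## Robot

A 6-joint arm with a two-finger parallel gripper is mounted at the origin on a cart in front of the work surface, level with it; the furniture and walls round the work are solid. World frame = base frame: x ahead of the robot, y to its left, z up, the work surface at z = 0. Lengths are in m, angles in rad, forces in N, time in s.
With the tool pointing down it reaches from about 0.35 to 0.775 m from the base axis. Payload 5.5 kg.
Tool frame: the origin (TCP) lies midway between the tips of the shut fingers; the grasp point (between the pads) lies behind it (manip.grip_depth is the z of the grasp point in the tool frame, in m); z points along the fingers, y is the line along which they close (so a half turn about z gives the same grasp; the last joint's range is limited). The gripper opens to 85 mm and grips with 20 to 120 N. Pads are 22 mm wide; open, the fingers measure 114 mm over their backs; the gripper's body (76 mm by 85 mm) begins 54 mm behind the grasp point. The pads swing forward as they close: fully open they stand 13 mm farther back than shut.
Start: joints at [1.053, 0.313, 0.046, 1.304, 0, 1.431], TCP at [0.212, 0.534, 0.231] pointing down, gripper open.
Joint ranges: [-2.76, 2.76], [-0.86, 1.69], [-1.03, 1.26], [-2.2, 2.34], [-1.47, 1.5], [-3.14, 3.14]. Speed limits (rad/s): [2.57, 2.57, 3.14, 3.14, 3.14, 3.14].

## Interface

Orientations are given as a unit quaternion [x, y, z, w].
In Python, from cell import manip gives the robot as it stands. The module is installed in compiled form; this text tells all that it offers.
- The arm moves only by the shell command python3 -m jog 'ROWS' [FORCE]. ROWS is JSON, a list of rows, each a list of 7 numbers: the shift along the world's x, y, z in cm, then the turn, a rotation vector about the world's x, y, z in rad, then the finger opening in cm, from 0 to 8.54. In form: [[x, y, z, rx, ry, rz, gripper], ...]. A call has 1 to 12 rows; each row is the pose to reach, as a shift and turn from the pose commanded when the call began; what a row does not reach only later rows make up. A row lasts 1/12 s, in which the tool goes at most 41.7 mm and 7.16 degrees, less where a joint would pass 70% of its speed; a pose out of reach is approached as far as the arm can. A call with a gripper value outside its range is refused whole. The fingers move at their own pace and stop on an object; FORCE is the grip in N (left out, the last holds). Time passes only in rows, so rows that repeat a pose let the fingers close. It gives the time, the measured TCP pose, the force, the opening and the grip force at its end, in the units of the state.
- manip.get_obs(): the state, without advancing time (a new reading comes with each control period).
- manip.read_camera(name): name is "side" or "top" or "wrist"; returns (picture, depth): 384x512x3 uint8, blue, green, red; 384x512 float32, m along the optical axis (not along the pixel's ray), 0 where there is no reading.
- manip.get_calibration(name): a dict with "camera_matrix" (3x3 intrinsics, pixels), "camera_from_world" (4x4, takes a point from world to camera coordinates). Camera axes: x right, y up, looking along -z (the intrinsics and any distortion apply to the point x, -y, -z); pixel columns grow to the right and rows downward; lengths in m; the calibration is good to about 2 mm. The wrist camera is an equidistant fisheye: a pixel r from the principal point sees the ray r / f radians off the axis. A picture is of the moment at which its call begins: read the wrist's pose just before it. get_calibration takes no time and is no camera call; for the wrist camera it gives the pose at the moment of the call.
- manip.hand_in(): hands the job in; it is judged then, once.
Trained networks look in the newest picture that a camera, given by its name, has taken for a name from the list of things; names that differ only in an ending like _2 or _b are one class to them, and where a whole thing is asked for, a point or a joint stands for the part that bears it (a point fixed in the world has none). Each returns a list of dicts, best first, with "score" (0 to 1); they miss things now and then, are a little off and sometimes report something else, mostly with a low value. They report only what shows in the picture. A call takes as long as a camera call.
- manip.recognise(thing, camera): "bbox" ([centre column, centre row, width, height] as shares, 0 to 1, of the picture: columns of its width, rows of its height, round what is visible of it).
The state is a dict: "t": time; "joint_positions": joint angles; "qvel": joint speeds; "joint_efforts": joint torques, N m; "ee_pos": TCP position; "ee_rot": TCP orientation; "wrist_force": force on the tool from outside, world axes, zero at the start; "torque": the same for the moment, N m; "opening": finger opening in m; "grip_force": force on a finger pad.
Only numpy, scipy, OpenCV 4.12 (cv2) and the standard library are available. Lean on these libraries where they do the work, as an engineer would, in place of code of your own. Each camera call takes 0.05 s, during which the arm holds its last target. There are 200 camera calls.

## Task

Lay the breakfast board: stand the egg cup in the middle of the white plate and the salt shaker in the middle of the blue coaster, and lay the butter knife midway between the plate and the coaster, level with them and pointing straight from front to back of the board (either way round). Set the black tin flat on the board straight behind the plate (on the side away from you, square with the board), about 2 cm from its rim, and put the small red tin centrally on top of the black one. Leave the small corked bottle and the candle stub where they stand.

Things in the scene. Friction and masses are not known exactly. Their poses are not given: they have to be found in the camera images.
- board: Fixed pale wooden serving board, 240 mm front to back by 310 mm wide, top 15 mm above the worktop; origin under its centre at worktop height. x points to its back edge (away from the robot), y to its left side, as the board lies (it may be turned up to 0.2 rad).
- plate: Small round white plate, fixed on the left or right half of the board; 110 mm across the rim (72 mm across its foot), 11 mm high, flat floor 5 mm above its underside; origin at the centre of its underside, on the board top; its x and y axes are parallel to the board's. Its centre lies 45 mm forward (-x) of the board's centre and 87.5 mm to one side.
- coaster: Round blue coaster, fixed on the other half of the board, 80 mm across, 6 mm thick; origin at the centre of its underside, on the board top. It lies level with the plate, 175 mm from it centre to centre, so the board's centre line (its y = 0) runs midway between them.
- egg_cup: Cream egg cup, loose and upright on the worktop; 49 mm across the bowl, 60 mm tall, solid to the touch; take it round the bowl about 43 mm up; origin at the centre of its underside, z up.
- salt_shaker: White glass salt shaker with a grey tin cap, loose and upright; 42 mm across, 74 mm tall (cap from 56 mm up, 32 mm across); origin at the centre of its underside, z up.
- butter_knife: Small butter knife lying flat on the worktop right of the board, 130 mm long: dark wooden handle 70 mm long, 16 mm wide, 10 mm thick (knife x from -65 to +5 mm), thin blunt steel blade 18 mm wide; origin at worktop level below the middle of its length, x towards the blade tip, z up. Pinch the handle across its width, best about 15 mm from the origin towards the handle end (x = -15 mm).
- black_tin: Flat round tin with a black lid, loose; 68 mm across, 22 mm high, flat top; origin at the centre of its underside, z up.
- red_tin: Smaller flat round tin with a dark red lid, loose; 50 mm across, 18 mm high; origin at the centre of its underside, z up.
- small_bottle: Small blue-grey corked glass bottle, 48 mm across, 66 mm tall, loose; a bystander, left where it stands; origin at the centre of its underside, z up. The loose things stand in front of a fixed green box (x 0.62 to 0.89, y -0.36 to -0.08, 160 mm high; jar on it up to 270 mm) and a washboard, whose nearest leg rises from x 0.59, y -0.42: carry clear of them.
- candle: Cream candle stub with a wick, 22 mm across, 51 mm tall, loose; a bystander, to be left where it stands; origin at the centre of its underside, z up.

How it is judged:
By the outcome, as a careful person would: the job done as asked, in the order asked, and still so for the second after the job is handed in, with the robot touching nothing.
It also fails if it takes over 122 s, if anything falls off the work surface, if the arm or the gripper's body presses on something with over 40 N, if the wrist force passes 120 N, or if a joint passes its speed limit or range.

## Working session

There is one attempt and no reset: what is moved stays moved. The work goes in short steps, Python scripts to look and compute and a shell command to move; the robot and the scene stay as the last step left them, time stands still between calls to the robot, and variables do not carry over. Pictures are saved under pics/ and viewed, at most 15 in all, crops included, and the job is handed in when it is done.

```bash
mkdir -p pics; cat > h.py <<'E'
import numpy as np, cv2
from cell import manip
from scipy.spatial.transform import Rotation as R
T=['board','plate','coaster','egg_cup','salt_shaker','butter_knife','black_tin','red_tin','small_bottle','candle']
def cloud(cam,depth,cal):
    K=np.array(cal['camera_matrix']);M=np.linalg.inv(np.array(cal['camera_from_world']))
    v,u=np.mgrid[:384,:512]
    x=(u-K[0,2])/K[0,0];y=(v-K[1,2])/K[1,1]
    P=np.stack([x*depth,-y*depth,-depth,np.ones_like(depth)],-1)@M.T
    P[depth<=0]=np.nan
    return P[...,:3]
def st():
    o=manip.get_obs();print('t',round(o['t'],2),'tcp',np.round(o['ee_pos'],4),'q',np.round(o['ee_rot'],3),'open',round(o['opening'],4),'grip',o['grip_force'],'F',np.round(o['wrist_force'],1))
    return o
E
python3 - <<'E'
from h import *
st();print(manip.grip_depth, manip.get_obs()['joint_positions'])
for c in ['top','side']:
    im,d=manip.read_camera(c);cal=manip.get_calibration(c);P=cloud(c,d,cal)
    np.savez(f'{c}0.npz',im=im,d=d,P=P);cv2.imwrite(f'pics/{c}0.png',im)
    print(c,np.round(np.linalg.inv(cal['camera_from_world']),2).tolist(),{k:v for k,v in cal.items() if 'world' not in k})
    for t in T:
        for r in manip.recognise(t,c)[:2]:
            b=np.array(r['bbox'])*[512,384,512,384]
            p=P[int(min(b[1],383)),int(min(b[0],511))]
            print(t,round(r['score'],2),np.round(b),np.round(p,3))
E
```

```text
t 0.0 tcp [0.2119 0.534  0.2304] q [ 0.188  0.982 -0.001 -0.   ] open 0.0853 grip 0.0 F [-0.2 -1.2  0.5]
-0.0187 [1.05338584e+00 3.13991458e-01 4.49942976e-02 1.30361205e+00
 1.76811280e-06 1.43121342e+00]
top [[-0.01, 1.0, -0.08, 0.38], [-1.0, -0.01, 0.0, -0.12], [0.0, 0.08, 1.0, 1.41], [0.0, 0.0, 0.0, 1.0]] {'camera_matrix': array([[439.01944032,   0.        , 253.54014217],
       [  0.        , 439.01944032, 191.53291171],
       [  0.        ,   0.        ,   1.        ]])}
board 0.96 [155. 172. 103.  88.] [0.557 0.19  0.013]
plate 0.81 [181. 189.  33.  35.] [0.502 0.105 0.02 ]
coaster 0.81 [125. 181.  25.  25.] [0.532 0.287 0.019]
coaster 0.62 [244. 202.  10.  39.] [ 0.463 -0.092  0.012]
egg_cup 0.51 [278. 209.  18.  15.] [ 0.435 -0.202  0.03 ]
butter_knife 0.45 [244. 200.  11.  44.] [ 0.469 -0.095  0.013]
black_tin 0.88 [275. 181.  18.  23.] [ 0.528 -0.191  0.02 ]
black_tin 0.55 [157. 173. 105.  87.] [0.554 0.182 0.018]
red_tin 0.68 [340. 201.  17.  15.] [ 0.463 -0.401  0.019]
small_bottle 0.75 [309. 180.  16.  12.] [ 0.524 -0.299  0.052]
candle 0.51 [366. 191.   8.   8.] [ 0.
[... 355 characters left out ...]
te 0.61 [294. 144.  37.  37.] [0.502 0.105 0.019]
coaster 0.81 [331. 111.  28.  22.] [0.528 0.275 0.021]
egg_cup 0.67 [208. 207.  22.  24.] [ 0.426 -0.199  0.03 ]
egg_cup 0.62 [332. 110.  25.  19.] [0.531 0.277 0.02 ]
salt_shaker 0.71 [182. 240.  17.  25.] [ 0.44  -0.313  0.06 ]
butter_knife 0.77 [247. 193.  44.  23.] [ 0.476 -0.098  0.01 ]
black_tin 0.94 [238. 230.  22.  23.] [ 0.524 -0.201  0.023]
black_tin 0.31 [246. 194.  40.  21.] [ 0.479 -0.101  0.012]
red_tin 0.95 [166. 283.  23.  20.] [ 0.462 -0.408  0.017]
small_bottle 0.7 [239. 230.  24.  24.] [ 0.527 -0.201  0.025]
small_bottle 0.6 [218. 264.  24.  23.] [ 0.546 -0.309  0.055]
candle 0.6 [152. 320.  11.   7.] [ 0.497 -0.488  0.041]
```

```bash
python3 - <<'E'
from h import *
a=cv2.imread('pics/top0.png')[110:240,90:390];cv2.imwrite('pics/a.png',cv2.resize(a,(800,347),interpolation=cv2.INTER_CUBIC))
a=cv2.imread('pics/side0.png')[80:340,120:400];cv2.imwrite('pics/b.png',cv2.resize(a,(640,594),interpolation=cv2.INTER_CUBIC))
E
```

```text
(no output)
```

View pics/a.png

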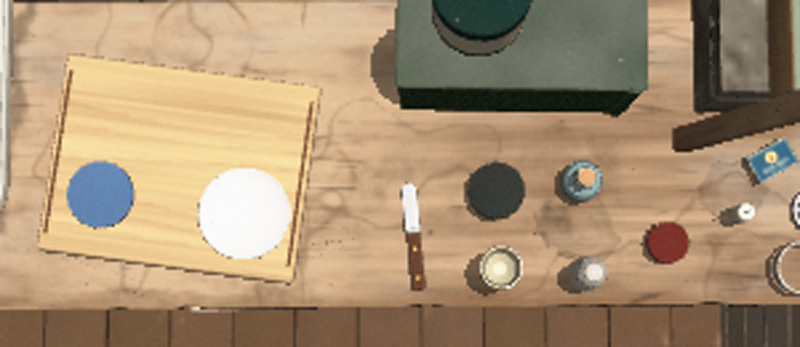

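View pics/b.png

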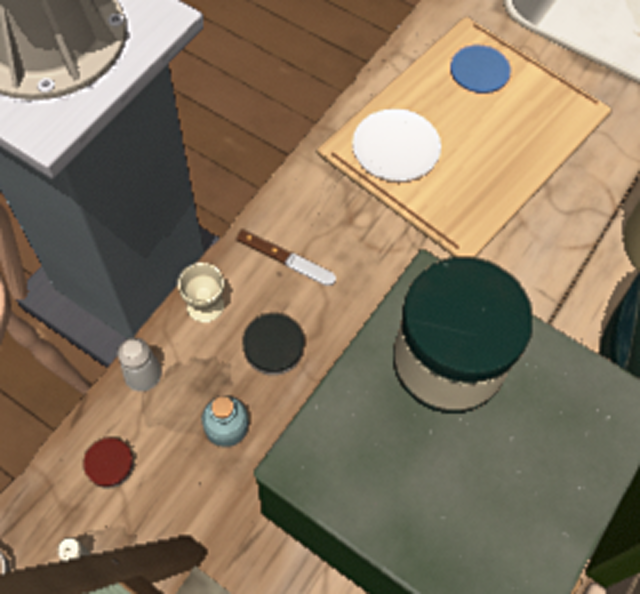

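The top crop shows the plate at about px (182,190), the coaster at (127,183), the knife at (245,198) with its handle towards the robot, black tin (276,182), egg cup (277,210), salt (309,212), bottle (308,179), red tin (340,201) and candle (369,190). Next I measure them.

```bash
cat >> h.py <<'E'
def ray_at(cal,uv,z):
    K=np.array(cal['camera_matrix']);M=np.linalg.inv(np.array(cal['camera_from_world']))
    uv=np.atleast_2d(uv).astype(float)
    d=np.stack([(uv[:,0]-K[0,2])/K[0,0],-(uv[:,1]-K[1,2])/K[1,1],-np.ones(len(uv))],-1)@M[:3,:3].T
    o=M[:3,3];return o+d*((z-o[2])/d[:,2])[:,None]
E
python3 - <<'E'
from h import *
for c in ['top','side']:
    f=np.load(c+'0.npz');im=f['im'];P=f['P'];cal=manip.get_calibration(c)
    hsv=cv2.cvtColor(im,cv2.COLOR_BGR2HSV);H,S,V=[hsv[...,i].astype(int) for i in range(3)]
    def near(x,y,r): return np.hypot(P[...,0]-x,P[...,1]-y)<r
    def rep(n,m,z):
        k,l,s,ce=cv2.connectedComponentsWithStats(m.astype(np.uint8));
        if k<2: print(n,'none');return
        i=1+np.argmax(s[1:,4]);mm=l==i
        cs,_=cv2.findContours(mm.astype(np.uint8),cv2.RETR_EXTERNAL,cv2.CHAIN_APPROX_NONE)
        cc=max(cs,key=len)[:,0,:];w=ray_at(cal,cc,z);ctr,r=cv2.minEnclosingCircle(w[:,:2].astype(np.float32)*1000)
        print(c,n,'cent',np.round(ray_at(cal,ce[i],z)[0],4),'circ',np.round(ctr,1),'diam',round(2*r,1),'A-diam px',s[i,4],'depth z med',np.round(np.nanmedian(P[mm],0),4))
        return mm
    rep('plate',near(.502,.1,.08)&(S<40)&(V>180),.026)
    rep('coaster',near(.53,.28,.07)&(H>95)&(H<130)&(S>90),.021)
    rep('black',near(.524,-.196,.06)&(V<70),.022)
    rep('red',near(.46,-.405,.05)&((H<8)|(H>170))&(S>120),.018)
    for n,x,y,z0,z in [('egg',.432,-.2,.04,.06),('salt',.435,-.312,.06,.074),('saltbody',.435,-.312,.03,.05),('bottle',.54,-.305,.02,.03),('candle',.495,-.485,.03,.051)]:
        mm=near(x,y,.05)&(P[...,2]>z0);rep(n,mm,z)
    m=near(.47,-.1,.09)&(P[...,2]>.0045)
    hm=near(.47,-.1,.09)&(S>110)&(V<150)&(P[...,2]>.004)
    for n,m_ in(('knife all',m),('handle',hm)):
        mm=rep(n,m_,.008)
        if mm is None: continue
        v,u=np.nonzero(mm);w=ray_at(cal,np.stack([u,v],1),.008)[:,:2]
        ctr,sz,ang=cv2.minAreaRect((w*1000).astype(np.float32));print('  rect',np.round(ctr,1),np.round(sz,1),round(ang,1),'pca',np.degrees(np.arctan2(*np.linalg.svd(w-w.mean(0),full_matrices=False)[2][0][::-1])))
    # board
    bm=near(.555,.185,.25)&(np.abs(P[...,2]-.016)<.011)&(P[...,2]>.008)&(P[...,1]>0)
    v,u=np.nonzero(bm);w=ray_at(cal,np.stack([u,v],1),.015)[:,:2]
    k,l,s,ce=cv2.connectedComponentsWithStats(bm.astype(np.uint8));i=1+np.argmax(s[1:,4]);v,u=np.nonzero(l==i);w=ray_at(cal,np.stack([u,v],1),.015)[:,:2]
    print(c,'board',cv2.minAreaRect((w*1000).astype(np.float32)))
E
```

```text
top plate cent [0.4997 0.1035 0.026 ] circ [499.7 103.9] diam 110.0 A-diam px 925 depth z med [0.5009 0.1046 0.0213]
top coaster cent [0.5237 0.2762 0.021 ] circ [523.9 276.5] diam 77.7 A-diam px 463 depth z med [0.5245 0.2765 0.0207]
top black cent [ 0.5244 -0.1957  0.022 ] circ [ 525.1 -195.3] diam 67.5 A-diam px 343 depth z med [ 0.5248 -0.1946  0.0216]
top red cent [ 0.4621 -0.4007  0.018 ] circ [ 462.2 -400.2] diam 49.1 A-diam px 186 depth z med [ 0.463  -0.4006  0.0177]
top egg cent [ 0.4319 -0.1999  0.06  ] circ [ 431.6 -199. ] diam 48.8 A-diam px 99 depth z med [ 0.4318 -0.2015  0.0522]
top salt cent [ 0.4253 -0.3024  0.074 ] circ [ 425.3 -302.6] diam 32.5 A-diam px 89 depth z med [ 0.4242 -0.3034  0.0698]
top saltbody cent [ 0.4253 -0.3026  0.05  ] circ [ 424.9 -303.2] diam 38.7 A-diam px 115 depth z med [ 0.4241 -0.3004  0.0688]
top bottle cent [ 0.5359 -0.2982  0.03  ] circ [ 535.7 -297.9] diam 48.1 A-diam px 182 depth z med [ 0.5333 -0.2953  0.0371]
top candle cent [ 0.4948 -0.4855  0.051 ] circ [ 495.  -485.4] diam 22.7 A-diam px 44 depth z med [ 0.4957 -0.4876  0.0425]

[... 1382 characters left out ...]
] circ [ 538.  -301.4] diam 50.3 A-diam px 329 depth z med [ 0.5423 -0.3054  0.0375]
side candle cent [ 0.4994 -0.4898  0.051 ] circ [ 500.1 -490.2] diam 23.1 A-diam px 83 depth z med [ 0.4968 -0.4896  0.0426]
side knife all cent [ 0.4736 -0.0988  0.008 ] circ [ 472.5 -100.2] diam 129.3 A-diam px 265 depth z med [ 0.4738 -0.0996  0.008 ]
  rect [472.3 -98.8] [129.2  17.3] 5.3 pca 5.477516854784805
side handle cent [ 0.4424 -0.1023  0.008 ] circ [ 440.6 -101.2] diam 66.2 A-diam px 121 depth z med [ 0.4434 -0.1031  0.0098]
  rect [ 440.9 -102.3] [65.8 16.1] 5.1 pca 5.8866999779686635
side board ((557.358642578125, 180.04571533203125), (312.7132568359375, 239.94073486328125), 81.97985076904297)
```

```bash
python3 -m jog '[[15,-20,0,0,0,0.2,8.5],[15,-20,0,0,0,0.2,8.5],[15,-20,0,0,0,0.2,8.5],[15,-20,0,0,0,0.2,8.5],[15,-20,0,0,0,0.2,8.5],[15,-20,0,0,0,0.2,8.5],[22,-73.5,-2,0,0,0.377,8.5],[22,-73.5,-2,0,0,0.377,8.5],[22,-73.5,-2,0,0,0.377,8.5],[22,-73.5,-2,0,0,0.377,8.5],[22,-73.5,-2,0,0,0.377,8.5],[22,-73.5,-2,0,0,0.377,8.5]]' 40
python3 -c "from h import *;st()"
```

```text
t: 2.1
ee_pos: [0.393, 0.0912, 0.2225]
ee_rot: [0.0, 1.0, 0.0, 0.001]
wrist_force: [1.6, 0.7, -0.7]
opening: 0.0847
grip_force: 0.0
t 2.1 tcp [0.393  0.0912 0.2225] q [0.    1.    0.    0.001] open 0.0847 grip 0.0 F [ 1.6  0.7 -0.7]
```

```bash
python3 -m jog '[[3.9,-29.2,-2,0,0,0,8.5],[3.9,-29.2,-2,0,0,0,8.5],[3.9,-29.2,-2,0,0,0,8.5],[3.9,-29.2,-2,0,0,0,8.5],[3.9,-29.2,-2,0,0,0,8.5],[3.9,-29.2,-2,0,0,0,8.5],[3.9,-29.2,-2,0,0,0,8.5],[3.9,-29.2,-2,0,0,0,8.5],[3.9,-29.2,-2,0,0,0,8.5],[3.9,-29.2,-2,0,0,0,8.5]]'
python3 - <<'E'
from h import *
st();cal=manip.get_calibration('wrist');im,d=manip.read_camera('wrist');print(cal['camera_matrix'],{k:v for k,v in cal.items() if k not in('camera_matrix','camera_from_world')})
np.savez('w1.npz',im=im,d=d,K=cal['camera_matrix'],M=cal['camera_from_world']);cv2.imwrite('pics/w1.png',im)
E
```

```text
t: 2.93
ee_pos: [0.4317, -0.1987, 0.202]
ee_rot: [0.001, 1.0, 0.001, -0.0]
wrist_force: [-0.4, -0.4, -0.4]
opening: 0.0851
grip_force: 0.0
t 2.93 tcp [ 0.4317 -0.1987  0.202 ] q [ 0.001  1.     0.001 -0.   ] open 0.0851 grip 0.0 F [-0.4 -0.4 -0.4]
[[297.31863964   0.         254.09511203]
 [  0.         297.31863964 190.95648699]
 [  0.           0.           1.        ]] {}
```

View pics/w1.png

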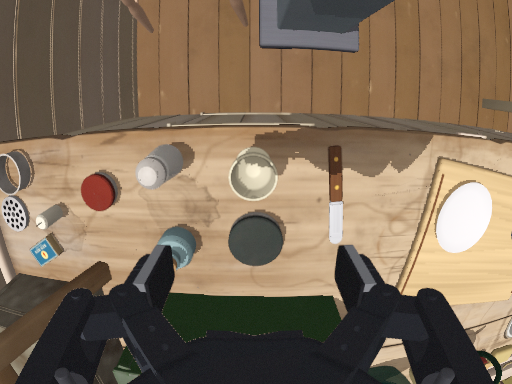

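The wrist view shows egg cup (254,174), black tin (256,240), knife (336,195), salt cap (150,175), red tin (98,192) and plate (464,217), all clear of the fingers. I'll fit these as a third measurement.

```bash
cat >> h.py <<'E'
def wray(K,M,uv,z):
    K=np.array(K);M=np.linalg.inv(np.array(M));uv=np.atleast_2d(uv).astype(float)
    x=(uv[:,0]-K[0,2])/K[0,0];y=(uv[:,1]-K[1,2])/K[1,1];th=np.hypot(x,y)+1e-9
    d=np.stack([x/th*np.sin(th),-y/th*np.sin(th),-np.cos(th)],-1)@M[:3,:3].T
    return M[:3,3]+d*((z-M[2,3])/d[:,2])[:,None]
def hsvm(im): 
    h=cv2.cvtColor(im,cv2.COLOR_BGR2HSV).astype(int);return h[...,0],h[...,1],h[...,2]
def wfit(n,m,box,z,K,M):
    x0,x1,y0,y1=box;mm=np.zeros(m.shape,np.uint8);mm[y0:y1,x0:x1]=m[y0:y1,x0:x1]
    k,l,s,ce=cv2.connectedComponentsWithStats(mm);i=1+np.argmax(s[1:,4]) if k>1 else 0
    if not i: print(n,'none');return
    cs,_=cv2.findContours((l==i).astype(np.uint8),cv2.RETR_EXTERNAL,cv2.CHAIN_APPROX_NONE)
    w=wray(K,M,max(cs,key=len)[:,0,:],z)[:,:2]*1000
    c,r=cv2.minEnclosingCircle(w.astype(np.float32));e=cv2.fitEllipse(w.astype(np.float32))
    print(n,'circ',np.round(c,1),round(2*r,1),'ell',np.round(e[0],1),np.round(e[1],1),'rect',[np.round(q,1) for q in cv2.minAreaRect(w.astype(np.float32))])
E
python3 - <<'E'
from h import *
f=np.load('w1.npz');K,M,im=f['K'],f['M'],f['im'];H,S,V=hsvm(im)
print(np.round(np.linalg.inv(M),3).tolist())
wfit('black',V<85,(222,290,208,272),.022,K,M)
wfit('red',((H<8)|(H>170))&(S>120),(70,125,165,215),.018,K,M)
wfit('plate',(S<45)&(V>190),(425,500,170,265),.026,K,M)
wfit('handle',(V<130)&(S>90),(322,348,140,206),.008,K,M)
for uv in [(336,145),(336,243)]: print('knife end',wray(K,M,uv,.005))
a=cv2.resize(im[130:215,120:290],(800,400),interpolation=cv2.INTER_CUBIC);cv2.imwrite('pics/w1c.png',a)
E
```

```text
[[0.001, -0.95, -0.312, 0.352], [1.0, 0.002, -0.001, -0.199], [0.001, -0.312, 0.95, 0.345], [0.0, 0.0, 0.0, 1.0]]
black circ [ 521.8 -197.3] 70.3 ell [ 521.9 -197.3] [66.  69.3] rect [array([ 521.6, -197.2]), array([65.5, 68. ]), np.float64(89.8)]
red circ [ 460.2 -399.8] 51.6 ell [ 460.5 -399.9] [47.7 50.9] rect [array([ 460.4, -400. ]), array([47.4, 50.8]), np.float64(23.4)]
plate circ [498.6 103.5] 110.1 ell [498.7 103.3] [107.8 108.5] rect [array([498.7, 102.7]), array([108.9, 107.7]), np.float64(19.5)]
handle circ [ 436.6 -103.5] 79.7 ell [ 426.  -102.8] [26.  91.1] rect [array([ 437.3, -103.3]), array([74.9, 30.9]), np.float64(1.7)]
knife end [[ 0.40627045 -0.10167706  0.005     ]]
knife end [[ 0.53634668 -0.09002224  0.005     ]]
```

View pics/w1c.png

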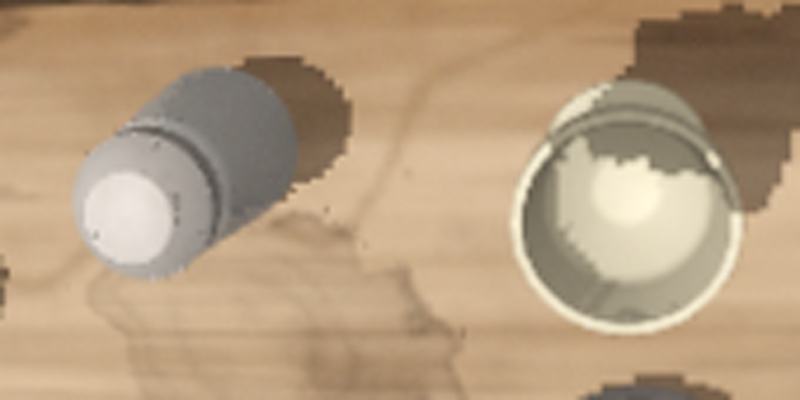

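The crop shows the egg cup rim centred at crop (628,222) and the salt cap at about (148,204), with its bright top disc at (127,219).

```bash
python3 - <<'E'
from h import *
f=np.load('w1.npz');K,M=f['K'],f['M']
s=800/170
for n,u,v,z in [('egg',628,222,.06),('saltcap',148,204,.062),('salttop',127,219,.074)]: print(n,wray(K,M,(120+(u+.5)/s-.5,130+(v+.5)/s-.5),z))
E
```

```text
egg [[ 0.43047983 -0.19980806  0.06      ]]
saltcap [[ 0.42507704 -0.3042975   0.062     ]]
salttop [[ 0.42514303 -0.30494512  0.074     ]]
```

```bash
python3 -m jog '[[0,-0.1,-14,0,0,0,8.5],[0,-0.1,-14,0,0,0,8.5],[0,-0.1,-14,0,0,0,8.5],[0,-0.1,-14,0,0,0,8.5],[0,-0.1,-18,0,0,0,8.5],[0,-0.1,-18,0,0,0,8.5],[0,-0.1,-18,0,0,0,8.5],[0,-0.1,-18,0,0,0,4],[0,-0.1,-18,0,0,0,4],[0,-0.1,-18,0,0,0,4],[0,-0.1,-18,0,0,0,4],[0,-0.1,-18,0,0,0,4]]' 30
python3 -m jog '[[0,0,0,0,0,0,4],[0,0,0,0,0,0,4],[0,0,0,0,0,0,4]]'
```

```text
t: 3.98
ee_pos: [0.4338, -0.2006, 0.0246]
ee_rot: [0.0, 1.0, -0.001, 0.002]
wrist_force: [-1.1, 2.2, 6.8]
opening: 0.047
grip_force: 29.8
t: 4.23
ee_pos: [0.4338, -0.2006, 0.0246]
ee_rot: [0.0, 1.0, -0.001, 0.002]
wrist_force: [-0.4, 1.5, 7.2]
opening: 0.0471
grip_force: 29.8
```

```bash
python3 -m jog '[[0,0,4,0,0,0,4],[0,0,10,0,0,0,4],[3,12,12,0,0,0,4],[3,12,12,0,0,0,4],[3,12,12,0,0,0,4],[6.6,30.2,12,0,0,0,4],[6.6,30.2,12,0,0,0,4],[6.6,30.2,12,0,0,0,4],[6.6,30.2,12,0,0,0,4],[6.6,30.2,12,0,0,0,4],[6.6,30.2,12,0,0,0,4],[6.6,30.2,12,0,0,0,4]]'
python3 -m jog '[[0,0,0,0,0,0,4],[0,0,0,0,0,0,4],[0,0,0,0,0,0,4]]'
python3 - <<'E'
from h import *
st();cal=manip.get_calibration('wrist');im,d=manip.read_camera('wrist')
np.savez('w2.npz',im=im,d=d,K=cal['camera_matrix'],M=cal['camera_from_world']);cv2.imwrite('pics/w2.png',im)
E
```

```text
t: 5.23
ee_pos: [0.4985, 0.1034, 0.1433]
ee_rot: [-0.001, 1.0, -0.0, 0.001]
wrist_force: [0.2, -0.5, 0.0]
opening: 0.0471
grip_force: 31.5
t: 5.48
ee_pos: [0.4981, 0.1009, 0.1425]
ee_rot: [0.001, 1.0, -0.0, 0.0]
wrist_force: [-0.2, 1.0, -0.5]
opening: 0.0472
grip_force: 31.5
t 5.48 tcp [0.4981 0.1009 0.1425] q [ 0.001  1.    -0.     0.   ] open 0.0472 grip 31.496717999107204 F [-0.2  1.  -0.5]
```

View pics/w2.png

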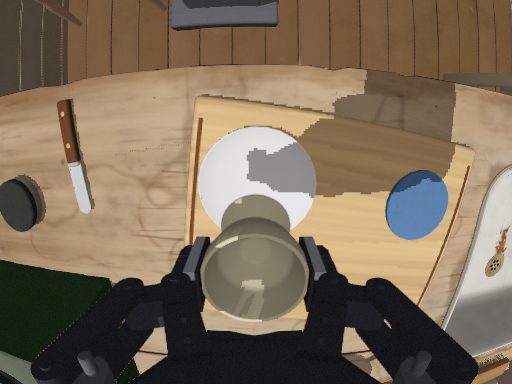

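Egg cup is held upright, rim centred about (255,270); plate (257,182), coaster (417,205), knife blade end (85,211) all visible.

```bash
python3 - <<'E'
from h import *
f=np.load('w2.npz');K,M,im=f['K'],f['M'],f['im'];H,S,V=hsvm(im)
m=(S<45)&(V>185)
wfit('plate',m,(190,325,120,245),.026,K,M)
wfit('coaster',(H>95)&(H<130)&(S>90),(370,460,160,250),.021,K,M)
print('rim c',wray(K,M,(255,269.5),.178),wray(K,M,[(202,270),(308,270),(255,320)],.178))
# board corners
for uv in [(198,96),(472,148)]: print('corner',wray(K,M,uv,.015))
E
```

```text
plate circ [498.8 103.2] 109.7 ell [494.6  99.9] [ 94.5 104.5] rect [array([492.7, 102.9]), array([107.8,  96.3]), np.float64(87.2)]
coaster circ [522.7 275.2] 80.6 ell [522.3 275.2] [77.  79.3] rect [array([522.2, 275.4]), array([79.4, 77.9]), np.float64(46.1)]
rim c [[0.48885785 0.10098135 0.178     ]] [[0.48948578 0.07799529 0.178     ]
 [0.48962048 0.12399444 0.178     ]
 [0.51868866 0.10096198 0.178     ]]
corner [[0.41657317 0.05000705 0.015     ]]
corner [[0.45697112 0.34511069 0.015     ]]
```

```bash
python3 -m jog '[[0.35,0.15,-4,0,0,0,4],[0.35,0.15,-7.5,0,0,0,4],[0.35,0.15,-9,0,0,0,4],[0.35,0.15,-9.4,0,0,0,4],[0.35,0.15,-9.7,0,0,0,4],[0.35,0.15,-9.7,0,0,0,4],[0.35,0.15,-9.7,0,0,0,4],[0.35,0.15,-9.7,0,0,0,4]]'
```

```text
t: 6.2
ee_pos: [0.5031, 0.1035, 0.0467]
ee_rot: [0.001, 1.0, 0.0, 0.001]
wrist_force: [0.4, -0.3, -0.5]
opening: 0.047
grip_force: 31.5
```

```bash
python3 -m jog '[[-0.1,-0.05,-0.1,0,0,0,4],[-0.1,-0.05,-0.2,0,0,0,4],[-0.1,-0.05,-0.2,0,0,0,4],[-0.1,-0.05,-0.2,0,0,0,4]]'
```

```text
t: 6.53
ee_pos: [0.5017, 0.1031, 0.0446]
ee_rot: [0.0, 1.0, 0.0, 0.001]
wrist_force: [-1.2, -0.1, 6.2]
opening: 0.0471
grip_force: 31.8
```

```bash
python3 -m jog '[[0,0,0,0,0,0,6.5],[0,0,0,0,0,0,7],[0,0,0,0,0,0,8.5],[0,0,3,0,0,0,8.5],[0,0,7,0,0,0,8.5],[-2,0,11,0,0,0,8.5],[-5,0,14,0,0,0,8.5],[-5,0,14,0,0,0,8.5],[-5,0,14,0,0,0,8.5]]'
python3 - <<'E'
from h import *
st();cal=manip.get_calibration('wrist');im,d=manip.read_camera('wrist')
np.savez('w3.npz',im=im,d=d,K=cal['camera_matrix'],M=cal['camera_from_world'])
K,M=cal['camera_matrix'],cal['camera_from_world'];H,S,V=hsvm(im)
cv2.imwrite('pics/w3.png',cv2.resize(im[100:330,150:490],(800,541)))
wfit('coaster',(H>95)&(H<130)&(S>90),(370,500,130,300),.021,K,M)
E
```

```text
t: 7.28
ee_pos: [0.451, 0.1033, 0.1855]
ee_rot: [0.0, 1.0, 0.0, 0.002]
wrist_force: [0.9, -0.3, -0.1]
opening: 0.085
grip_force: 0.0
t 7.28 tcp [0.451  0.1033 0.1855] q [0.    1.    0.    0.002] open 0.085 grip 0.0 F [ 0.9 -0.3 -0.1]
coaster circ [521.9 275.7] 80.3 ell [521.6 277.1] [72.8 79.6] rect [array([521.4, 279.5]), array([79.6, 71.5]), np.float64(9.5)]
```

View pics/w3.png

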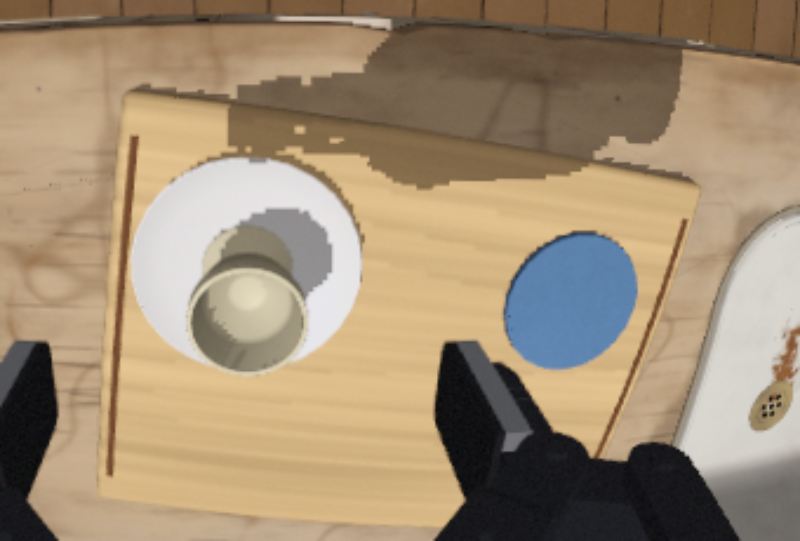

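Egg cup stands upright in the plate; rim centre at crop (247,321), plate edges at columns 131 to 362 with its top at row 157.

```bash
python3 - <<'E'
from h import *
f=np.load('w3.npz');K,M,im=f['K'],f['M'],f['im'];H,S,V=hsvm(im);s=800/340
p=lambda u,v:(150+(u+.5)/s-.5,100+(v+.5)/s-.5)
print('egg',wray(K,M,p(247,321),.08),wray(K,M,p(247,374),.08),wray(K,M,p(247,268),.08))
wfit('plate',(S<45)&(V>185),(195,310,160,270),.026,K,M)
print('plate front',wray(K,M,p(246,157),.026),'l/r',wray(K,M,[p(131,258),p(362,258)],.026))
E
```

```text
egg [[0.4976956  0.10358354 0.08      ]] [[0.52246832 0.10361067 0.08      ]] [[0.47478223 0.10356049 0.08      ]]
plate circ [498.8 102.9] 109.8 ell [498.1 103.7] [ 99.5 103.1] rect [array([496.6, 103.2]), array([104. , 108.6]), np.float64(1.8)]
plate front [[0.44419856 0.10321792 0.026     ]] l/r [[0.49267805 0.04920086 0.026     ]
 [0.49267987 0.15777306 0.026     ]]
```

```bash
python3 -m jog '[[-2.4,-20,0,0,0,0,8.5],[-2.4,-20,0,0,0,0,8.5],[-2.4,-20,0,0,0,0,8.5],[-2.4,-20,0,0,0,0,8.5],[-2.4,-20,0,0,0,0,8.5],[-2.4,-40.8,0,0,0,0,8.5],[-2.4,-40.8,0,0,0,0,8.5],[-2.4,-40.8,0,0,0,0,8.5],[-2.4,-40.8,0,0,0,0,8.5],[-2.4,-40.8,0,0,0,0,8.5],[-2.4,-40.8,-2,0,0,0,8.5],[-2.4,-40.8,-2,0,0,0,8.5]]'
python3 -m jog '[[0,0,0,0,0,0,8.5],[0,0,0,0,0,0,8.5]]'
python3 - <<'E'
from h import *
st();cal=manip.get_calibration('wrist');im,d=manip.read_camera('wrist')
np.savez('w4.npz',im=im,d=d,K=cal['camera_matrix'],M=cal['camera_from_world'])
cv2.imwrite('pics/w4.png',cv2.resize(im[110:300,40:360],(800,475)))
E
```

```text
t: 8.33
ee_pos: [0.425, -0.3064, 0.1579]
ee_rot: [0.003, 1.0, 0.003, -0.003]
wrist_force: [-0.3, 1.6, -0.6]
opening: 0.0852
grip_force: 0.0
t: 8.5
ee_pos: [0.4262, -0.3039, 0.1621]
ee_rot: [0.0, 1.0, 0.001, -0.001]
wrist_force: [0.3, -0.9, -0.2]
opening: 0.0851
grip_force: 0.0
t 8.5 tcp [ 0.4262 -0.3039  0.1621] q [ 0.     1.     0.001 -0.001] open 0.0851 grip 0.0 F [ 0.3 -0.9 -0.2]
```

View pics/w4.png

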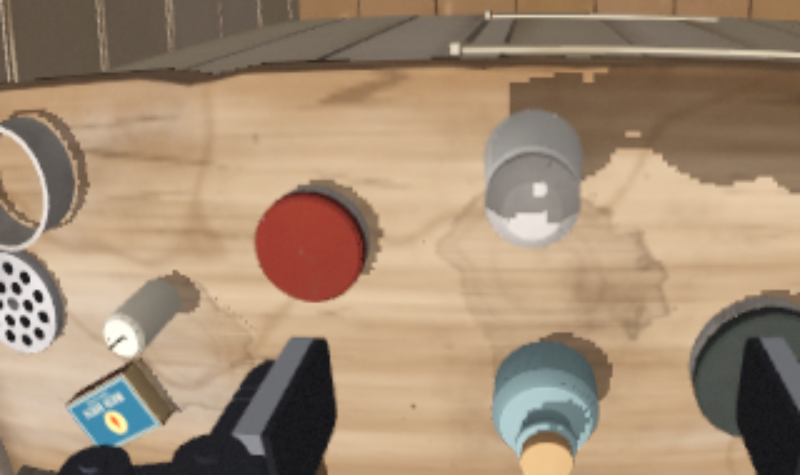

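Salt cap is centred at crop (532,199), straight ahead of the fingers' midline; red tin at (311,247); bottle (545,405); candle (125,335).

```bash
python3 - <<'E'
from h import *
f=np.load('w4.npz');K,M,im=f['K'],f['M'],f['im'];H,S,V=hsvm(im)
p=lambda u,v:(40+u/2.5-.2,110+v/2.5-.2)
print(wray(K,M,[p(532,199),p(487,199),p(580,199)],.066),'front edge base',wray(K,M,p(532,109),.0),'cap back', wray(K,M,p(532,245),.074))
wfit('red',((H<8)|(H>170))&(S>120),(135,195,180,235),.018,K,M)
E
```

```text
[[ 0.42324875 -0.30516179  0.066     ]
 [ 0.42324021 -0.32039704  0.066     ]
 [ 0.42325413 -0.28891268  0.066     ]] front edge base [[ 0.40500664 -0.30528981  0.        ]] cap back [[ 0.43680972 -0.30516157  0.074     ]]
red circ [ 460.4 -401.2] 51.0 ell [ 460.4 -401.1] [47.8 50.2] rect [array([ 460.4, -401.2]), array([47.6, 50.9]), np.float64(44.2)]
```

```bash
python3 -m jog '[[-0.15,-0.1,-4,0,0,0,8.5],[-0.15,-0.1,-8,0,0,0,8.5],[-0.15,-0.1,-12,0,0,0,8.5],[-0.15,-0.1,-14.9,0,0,0,8.5],[-0.15,-0.1,-14.9,0,0,0,8.5],[-0.15,-0.1,-14.9,0,0,0,8.5],[-0.15,-0.1,-14.9,0,0,0,3.5],[-0.15,-0.1,-14.9,0,0,0,3.5],[-0.15,-0.1,-14.9,0,0,0,3.5],[-0.15,-0.1,-14.9,0,0,0,3.5],[-0.15,-0.1,-14.9,0,0,0,3.5],[-0.15,-0.1,-14.9,0,0,0,3.5]]' 30
python3 -m jog '[[0,0,0,0,0,0,3.5],[0,0,0,0,0,0,3.5],[0,0,0,0,0,0,3.5]]'
```

```text
t: 9.55
ee_pos: [0.4264, -0.3068, 0.0164]
ee_rot: [0.0, 1.0, -0.001, 0.001]
wrist_force: [-0.6, 1.9, 8.1]
opening: 0.0363
grip_force: 29.5
t: 9.8
ee_pos: [0.4264, -0.3069, 0.0164]
ee_rot: [0.0, 1.0, -0.001, 0.001]
wrist_force: [-1.2, 1.0, 8.7]
opening: 0.0363
grip_force: 29.5
```

```bash
python3 -m jog '[[0,0,4,0,0,0,3.5],[0,0,8,0,0,0,3.5],[0,2,12,0,0,0,3.5],[0.5,5,15,0,0,0,3.5],[5,30,16,0,0,0,3.5],[5,30,16,0,0,0,3.5],[5,30,16,0,0,0,3.5],[5,30,16,0,0,0,3.5],[5,30,16,0,0,0,3.5],[5,30,16,0,0,0,3.5],[5,30,16,0,0,0,3.5],[5,30,16,0,0,0,3.5]]'
python3 -m jog '[[4.8,28,-2,0,0,0,3.5],[4.8,28,-2,0,0,0,3.5],[4.8,28,-2,0,0,0,3.5],[4.8,28,-2,0,0,0,3.5],[4.8,28,-2,0,0,0,3.5],[4.8,28,-2,0,0,0,3.5],[4.8,28,-2,0,0,0,3.5],[4.8,28,-2,0,0,0,3.5],[4.8,28,-2,0,0,0,3.5],[4.8,28,-2,0,0,0,3.5]]'
python3 - <<'E'
from h import *
st();cal=manip.get_calibration('wrist');im,d=manip.read_camera('wrist')
np.savez('w5.npz',im=im,d=d,K=cal['camera_matrix'],M=cal['camera_from_world']);cv2.imwrite('pics/w5.png',im)
E
```

```text
t: 10.8
ee_pos: [0.4754, -0.0034, 0.1751]
ee_rot: [-0.002, 1.0, 0.0, 0.001]
wrist_force: [0.6, 0.9, -1.6]
opening: 0.0359
grip_force: 31.2
t: 11.63
ee_pos: [0.5233, 0.2726, 0.154]
ee_rot: [0.001, 1.0, -0.0, -0.0]
wrist_force: [-0.5, -0.7, -1.0]
opening: 0.0358
grip_force: 31.2
t 11.63 tcp [0.5233 0.2726 0.154 ] q [ 0.001  1.    -0.    -0.   ] open 0.0358 grip 31.18639290507417 F [-0.5 -0.7 -1. ]
```

View pics/w5.png

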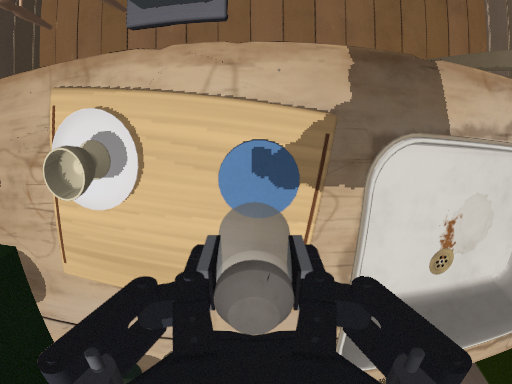

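Shaker held upright, cap centred at (254,293) with its back edge at row 333; coaster circle around (259,180), partly hidden.

```bash
python3 - <<'E'
from h import *
f=np.load('w5.npz');K,M,im=f['K'],f['M'],f['im'];H,S,V=hsvm(im)
wfit('coaster',(H>95)&(H<130)&(S>90),(210,310,130,225),.021,K,M)
print(wray(K,M,[(254,333),(215,290),(293,290)],.208), 'body front', wray(K,M,(254,202),.14),wray(K,M,(254,202),.154-.0164))
E
```

```text
coaster circ [522.5 276.6] 78.5 ell [519.  276.7] [69.  79.6] rect [array([518.3, 277. ]), array([77.6, 69.7]), np.float64(84.7)]
[[0.53420545 0.2722652  0.208     ]
 [0.511403   0.25776977 0.208     ]
 [0.51141725 0.28681879 0.208     ]] body front [[0.50147357 0.27223387 0.14      ]] [[0.50236203 0.27222997 0.1376    ]]
```

```bash
python3 -m jog '[[0.2,0.3,-4,0,0,0,3.5],[0.2,0.3,-8,0,0,0,3.5],[0.2,0.3,-10.5,0,0,0,3.5],[0.2,0.3,-11.3,0,0,0,3.5],[0.2,0.3,-11.5,0,0,0,3.5],[0.2,0.3,-11.5,0,0,0,3.5],[0.2,0.3,-11.5,0,0,0,3.5],[0.2,0.3,-11.5,0,0,0,3.5]]'
```

```text
t: 12.35
ee_pos: [0.5266, 0.2769, 0.041]
ee_rot: [0.001, 1.0, 0.001, 0.001]
wrist_force: [0.2, 1.0, -0.9]
opening: 0.036
grip_force: 31.4
```

```bash
python3 -m jog '[[-0.1,-0.1,-0.2,0,0,0,3.5],[-0.1,-0.1,-0.3,0,0,0,3.5],[-0.1,-0.1,-0.4,0,0,0,3.5],[-0.1,-0.1,-0.4,0,0,0,3.5],[-0.1,-0.1,-0.4,0,0,0,3.5]]'
```

```text
t: 12.77
ee_pos: [0.5249, 0.2761, 0.0374]
ee_rot: [0.0, 1.0, 0.0, 0.001]
wrist_force: [-2.5, -1.3, 10.7]
opening: 0.0357
grip_force: 32.8
```

```bash
python3 -m jog '[[0,0,0,0,0,0,5.5],[0,0,0,0,0,0,6.5],[0,0,0,0,0,0,8.5],[0,0,3,0,0,0,8.5],[0,0,7,0,0,0,8.5],[-2,0,11,0,0,0,8.5],[-5,0,14,0,0,0,8.5],[-5,-2,16,0,0,0,8.5],[-5,-2,16,0,0,0,8.5],[-5,-2,16,0,0,0,8.5]]'
python3 - <<'E'
from h import *
st();cal=manip.get_calibration('wrist');im,d=manip.read_camera('wrist')
np.savez('w6.npz',im=im,d=d,K=cal['camera_matrix'],M=cal['camera_from_world']);cv2.imwrite('pics/w6.png',cv2.resize(im[90:340,60:380],(768,600)))
E
```

```text
t: 13.6
ee_pos: [0.4751, 0.2562, 0.1969]
ee_rot: [0.001, 1.0, 0.001, 0.002]
wrist_force: [0.4, 0.8, -0.2]
opening: 0.0851
grip_force: 0.0
t 13.6 tcp [0.4751 0.2562 0.1969] q [0.001 1.    0.001 0.002] open 0.0851 grip 0.0 F [ 0.4  0.8 -0.2]
```

View pics/w6.png

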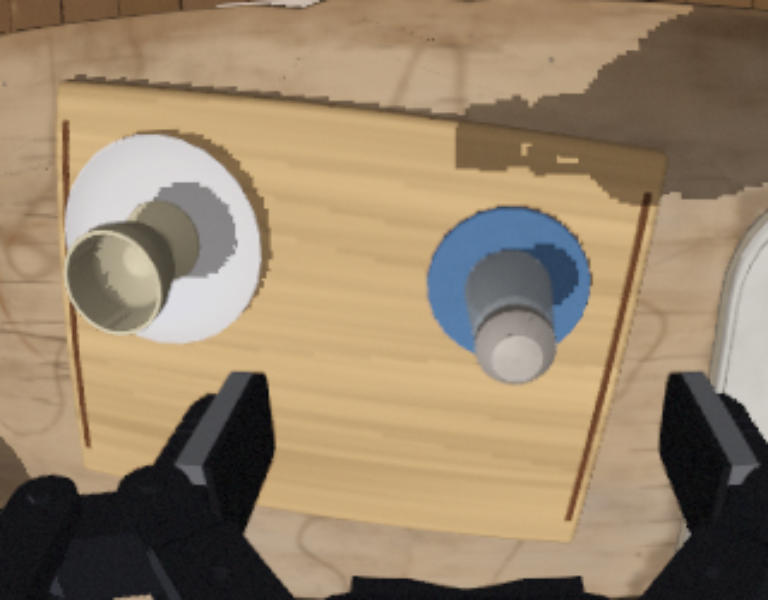

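```bash
python3 -m jog '[[-1.6,-18,-2,0,0,0.09,4],[-1.6,-18,-2,0,0,0.09,4],[-1.6,-18,-2,0,0,0.09,4],[-1.6,-18,-2,0,0,0.09,4],[-1.6,-35.4,-2,0,0,0.09,4],[-1.6,-35.4,-2,0,0,0.09,4],[-1.6,-35.4,-2,0,0,0.09,4],[-1.6,-35.4,-2,0,0,0.09,4],[-1.6,-35.4,-2,0,0,0.09,4],[-1.6,-35.4,-2,0,0,0.09,4],[-1.6,-35.4,-2,0,0,0.09,4],[-1.6,-35.4,-2,0,0,0.09,4]]'
python3 - <<'E'
from h import *
st();cal=manip.get_calibration('wrist');im,d=manip.read_camera('wrist')
np.savez('w7.npz',im=im,d=d,K=cal['camera_matrix'],M=cal['camera_from_world']);cv2.imwrite('pics/w7.png',cv2.resize(im[120:300,160:350],(760,600*720//720)[:2] if 0 else (633,600)))
E
```

```text
t: 14.65
ee_pos: [0.4576, -0.0974, 0.1737]
ee_rot: [-0.044, 0.999, 0.001, -0.001]
wrist_force: [-0.3, -0.3, 0.9]
opening: 0.0401
grip_force: 0.0
t 14.65 tcp [ 0.4576 -0.0974  0.1737] q [-0.044  0.999  0.001 -0.001] open 0.0401 grip 0.0 F [-0.3 -0.3  0.9]
```

View pics/w7.png

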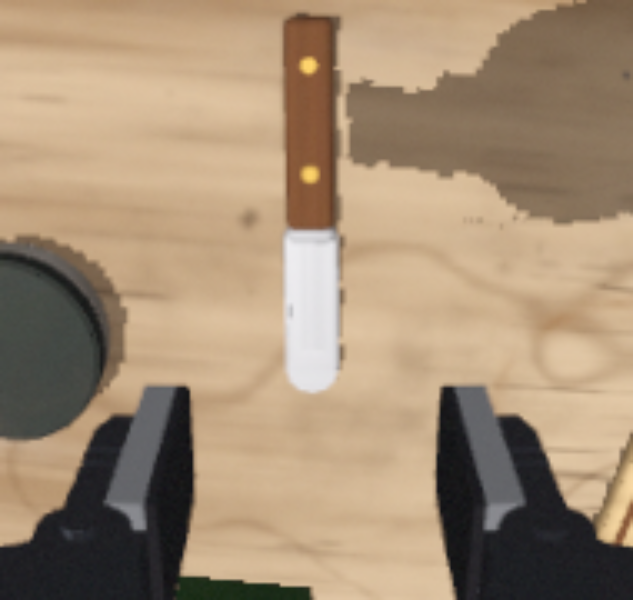

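First picture: salt stands on the coaster (base front at crop (508,247); coaster spans columns 428 to 591). Second: knife centred between the fingers, handle end at crop (309,15), junction (311,228), tip (313,391).

```bash
python3 - <<'E'
from h import *
f=np.load('w6.npz');K,M,im=f['K'],f['M'],f['im'];H,S,V=hsvm(im)
p=lambda u,v:(60+u/2.4-.3,90+v/2.4-.3)
wfit('coaster',(H>95)&(H<130)&(S>90),(225,320,165,250),.021,K,M)
print('coaster front/l/r',wray(K,M,[p(510,207),p(428,283),p(591,283)],.021)[:,:2])
print('salt base front',wray(K,M,p(508,247),.021),'body l/r z.021',wray(K,M,[p(467,290),p(553,290)],.04)[:,:2],'cap top c',wray(K,M,[p(517,356)],.095), 'cap back',wray(K,M,p(515,384),.09))
f=np.load('w7.npz');K,M,im=f['K'],f['M'],f['im']
p=lambda u,v:(160+u/3.333-.35,120+v/3.333-.35)
e=wray(K,M,[p(309,15),p(311,228)],.010);t=wray(K,M,[p(313,391)],.004);print('knife',e,t);d=t[0]-e[0];print(np.degrees(np.arctan2(d[1],d[0])),np.hypot(d[0],d[1]))
E
```

```text
coaster circ [522.2 276.7] 78.6 ell [521.6 276.6] [72.5 73. ] rect [array([518.8, 276.4]), array([71.7, 77.5]), np.float64(4.8)]
coaster front/l/r [[0.4830748  0.27631077]
 [0.52089768 0.23759075]
 [0.52120335 0.3165318 ]]
salt base front [[0.50267222 0.27570936 0.021     ]] body l/r z.021 [[0.51677883 0.25629733]
 [0.51694922 0.29548776]] cap top c [[0.52195544 0.27546055 0.095     ]] cap back [[0.53730079 0.2754325  0.09      ]]
knife [[ 0.4061603  -0.10381642  0.01      ]
 [ 0.47478949 -0.09710784  0.01      ]] [[ 0.5366756  -0.09094615  0.004     ]]
5.631795900808009 0.1311483411687634
```

```bash
python3 -m jog '[[-0.1,-0.15,-4,0,0,0,4],[-0.1,-0.15,-8,0,0,0,4],[-0.1,-0.15,-12,0,0,0,4],[-0.1,-0.15,-15,0,0,0,4],[-0.1,-0.15,-16.5,0,0,0,4],[-0.1,-0.15,-16.9,0,0,0,4],[-0.1,-0.15,-16.9,0,0,0,4],[-0.1,-0.15,-16.9,0,0,0,4]]'
```

```text
t: 15.37
ee_pos: [0.4579, -0.0988, 0.0069]
ee_rot: [-0.045, 0.999, -0.0, 0.0]
wrist_force: [-0.8, 0.7, 0.3]
opening: 0.0401
grip_force: 0.0
```

```bash
python3 -m jog '[[-0.1,0,-0.2,0,0,0,4],[-0.1,0,-0.4,0,0,0,4],[-0.1,0,-0.4,0,0,0,4],[-0.1,0,-0.4,0,0,0,1],[-0.1,0,-0.4,0,0,0,1],[-0.1,0,-0.4,0,0,0,1],[-0.1,0,-0.4,0,0,0,1],[-0.1,0,-0.4,0,0,0,1],[-0.1,0,-0.4,0,0,0,1],[-0.1,0,-0.4,0,0,0,1]]' 40
```

```text
t: 16.2
ee_pos: [0.4566, -0.0996, 0.0029]
ee_rot: [-0.045, 0.999, -0.0, 0.0]
wrist_force: [-0.7, 0.5, 6.2]
opening: 0.0145
grip_force: 39.6
```

```bash
python3 -m jog '[[0,0,4,0,0,0,1],[0,0,8,0,0,0,1],[0,1,12,0,0,-0.05,1],[0.5,4,15,0,0,-0.1,1],[4,29.1,15,0,0,-0.229,1],[4,29.1,15,0,0,-0.229,1],[4,29.1,15,0,0,-0.229,1],[4,29.1,15,0,0,-0.229,1],[4,29.1,15,0,0,-0.229,1],[4,29.1,15,0,0,-0.229,1],[4,29.1,15,0,0,-0.229,1],[4,29.1,15,0,0,-0.229,1]]'
python3 -m jog '[[0,0,0,0,0,0,1],[0,0,0,0,0,0,1],[0,0,0,0,0,0,1]]'
python3 - <<'E'
from h import *
o=st();print(R.from_quat(o['ee_rot']).as_matrix()[:,1]);cal=manip.get_calibration('wrist');im,d=manip.read_camera('wrist')
np.savez('w8.npz',im=im,d=d,K=cal['camera_matrix'],M=cal['camera_from_world']);cv2.imwrite('pics/w8.png',im)
E
```

```text
t: 17.2
ee_pos: [0.4961, 0.1944, 0.1519]
ee_rot: [0.067, 0.998, 0.0, -0.0]
wrist_force: [0.5, -0.1, -0.5]
opening: 0.0143
grip_force: 39.4
t: 17.45
ee_pos: [0.496, 0.1901, 0.1521]
ee_rot: [0.071, 0.997, -0.0, -0.0]
wrist_force: [0.1, -0.7, -0.9]
opening: 0.0147
grip_force: 39.4
t 17.45 tcp [0.496  0.1901 0.1521] q [ 0.071  0.997 -0.    -0.   ] open 0.0147 grip 39.38843786716461 F [ 0.1 -0.7 -0.9]
[ 1.41417590e-01  9.89949927e-01 -4.56256245e-04]
```

View pics/w8.png

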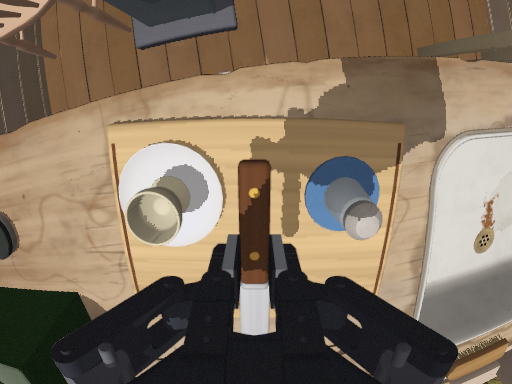

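Knife is held square to the board, handle end at (254,160), midway between plate (172,195) and coaster (341,193).

```bash
python3 -c "
from h import *
f=np.load('w8.npz');e=wray(f['K'],f['M'],[(254,160)],.159)[0];print(e,e[:2]+.065*np.array([.99,-.14]))"
python3 -m jog '[[0.05,0.1,-4,0,0,0,1],[0.05,0.1,-8,0,0,0,1],[0.05,0.1,-11.5,0,0,0,1],[0.05,0.1,-12.6,0,0,0,1],[0.05,0.1,-13,0,0,0,1],[0.05,0.1,-13,0,0,0,1],[0.05,0.1,-13,0,0,0,1],[0.05,0.1,-13,0,0,0,1]]'
```

```text
[0.44597921 0.19686475 0.159     ] [0.51032921 0.18776475]
t: 18.17
ee_pos: [0.4984, 0.1925, 0.024]
ee_rot: [0.07, 0.998, 0.001, 0.002]
wrist_force: [0.3, -0.6, -0.7]
opening: 0.0147
grip_force: 39.4
```

```bash
python3 -m jog '[[-0.15,-0.05,-0.3,0,0,0,1],[-0.15,-0.05,-0.5,0,0,0,1],[-0.15,-0.05,-0.65,0,0,0,1],[-0.15,-0.05,-0.65,0,0,0,1],[-0.15,-0.05,-0.65,0,0,0,1]]'
```

```text
t: 18.58
ee_pos: [0.496, 0.1922, 0.0179]
ee_rot: [0.07, 0.998, 0.0, 0.001]
wrist_force: [-3.1, -1.9, 13.9]
opening: 0.0143
grip_force: 40.9
```

```bash
python3 -m jog '[[0,0,0,0,0,0,2],[0,0,0,0,0,0,2.6],[0,0,0,0,0,0,2.6],[0,0,3,0,0,0,2.6],[0,0,7,0,0,0,2.6],[0,0,11,0,0,0,2.6],[-3,0,16,0,0,0,6],[-4,0,18,0,0,0,8.5],[-4,0,18,0,0,0,8.5],[-4,0,18,0,0,0,8.5]]'
python3 - <<'E'
from h import *
st();cal=manip.get_calibration('wrist');im,d=manip.read_camera('wrist')
np.savez('w9.npz',im=im,d=d,K=cal['camera_matrix'],M=cal['camera_from_world']);cv2.imwrite('pics/w9.png',cv2.resize(im[100:280,90:400],(800,465)))
E
```

```text
t: 19.42
ee_pos: [0.4561, 0.1926, 0.1981]
ee_rot: [0.07, 0.998, 0.001, 0.002]
wrist_force: [0.1, -0.1, -0.6]
opening: 0.0731
grip_force: 0.0
t 19.42 tcp [0.4561 0.1926 0.1981] q [0.07  0.998 0.001 0.002] open 0.0731 grip 0.0 F [ 0.1 -0.1 -0.6]
```

View pics/w9.png

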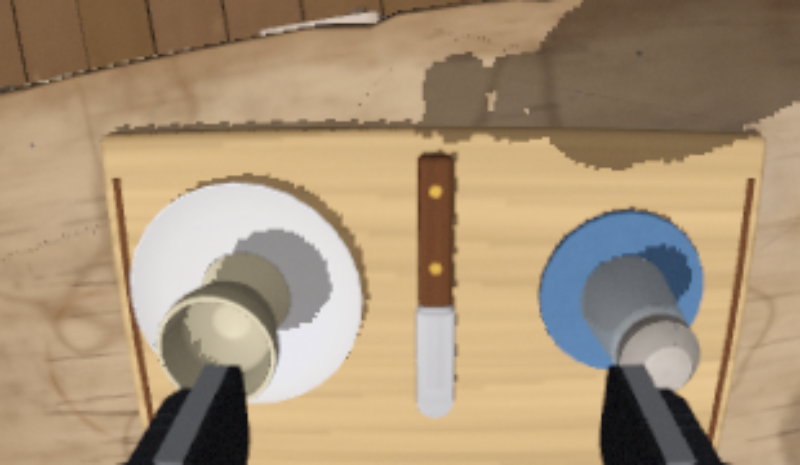

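```bash
python3 -m jog '[[3,-20,-3,0,0,0.141,8.5],[3,-20,-3,0,0,0.141,8.5],[3,-20,-3,0,0,0.141,8.5],[3,-20,-3,0,0,0.141,8.5],[3,-20,-3,0,0,0.141,8.5],[3,-39,-3,0,0,0.141,8.5],[3,-39,-3,0,0,0.141,8.5],[3,-39,-3,0,0,0.141,8.5],[3,-39,-3,0,0,0.141,8.5],[3,-39,-3,0,0,0.141,8.5],[3,-39,-3,0,0,0.141,8.5],[3,-39,-3,0,0,0.141,8.5]]'
python3 - <<'E'
from h import *
f=np.load('w9.npz');K,M=f['K'],f['M'];s=800/310;p=lambda u,v:(90+u/s-.3,100+v/s-.3)
E
python3 - <<'E'
from h import *
o=st();cal=manip.get_calibration('wrist');im,d=manip.read_camera('wrist');K,M=cal['camera_matrix'],cal['camera_from_world']
H,S,V=hsvm(im);cv2.imwrite('pics/w10.png',im)
b=[x for x in manip.recognise('black_tin','wrist')];print(b[:1])
wfit('black',(V<85)&(S<90),(205,310,140,235),.022,K,M)
E
```

```text
t: 20.47
ee_pos: [0.4843, -0.1992, 0.1634]
ee_rot: [0.001, 1.0, 0.001, -0.002]
wrist_force: [-0.1, -0.5, -0.7]
opening: 0.0846
grip_force: 0.0
t 20.47 tcp [ 0.4843 -0.1992  0.1634] q [ 0.001  1.     0.001 -0.002] open 0.0846 grip 0.0 F [-0.1 -0.5 -0.7]
[{'bbox': [0.4988, 0.5495, 0.1301, 0.1724], 'score': 0.7}]
black circ [ 522.5 -197.5] 68.7 ell [ 519.5 -197.5] [60.3 67.7] rect [array([ 517.3, -197.2]), array([66.7, 56.7]), np.float64(89.8)]
```

Knife lies straight on the board's centre line (crop column 435, rows 154 to 416), the plate and coaster either side.

```bash
python3 -c "
from h import *
f=np.load('w9.npz');s=800/310;p=lambda u,v:(90+u/s-.3,100+v/s-.3)
e=wray(f['K'],f['M'],[p(435,154)],.025)[0];t=wray(f['K'],f['M'],[p(435,416)],.018)[0];print(e,t,(e+t)/2,np.degrees(np.arctan2(t[1]-e[1],t[0]-e[0])))
im=cv2.imread('pics/w10.png')"
python3 -m jog '[[3.85,0.15,0,0,0,0,8.5],[3.85,0.15,-4,0,0,0,8.5],[3.85,0.15,-8,0,0,0,8.5],[3.85,0.15,-12,0,0,0,8.5],[3.85,0.15,-14.5,0,0,0,8.5],[3.85,0.15,-15.8,0,0,0,8.5],[3.85,0.15,-16,0,0,0,8.5],[3.85,0.15,-16,0,0,0,8.5],[3.85,0.15,-16,0,0,0,8.5]]'
```

```text
[0.44558487 0.19869919 0.025     ] [0.57647988 0.18123086 0.018     ] [0.51103237 0.18996503 0.0215    ] -7.601379499246685
t: 21.32
ee_pos: [0.5245, -0.1958, 0.0066]
ee_rot: [-0.001, 1.0, -0.0, 0.0]
wrist_force: [0.2, -0.3, -0.1]
opening: 0.0849
grip_force: 0.0
```

```bash
python3 -m jog '[[-0.1,-0.15,-0.4,0,0,0,8.5],[-0.1,-0.15,-0.8,0,0,0,8.5],[-0.1,-0.15,-0.8,0,0,0,8.5],[-0.1,-0.15,-0.8,0,0,0,6.2],[-0.1,-0.15,-0.8,0,0,0,6.2],[-0.1,-0.15,-0.8,0,0,0,6.2],[-0.1,-0.15,-0.8,0,0,0,6.2],[-0.1,-0.15,-0.8,0,0,0,6.2],[-0.1,-0.15,-0.8,0,0,0,6.2]]' 40
```

```text
t: 22.07
ee_pos: [0.5229, -0.1981, -0.0012]
ee_rot: [-0.001, 1.0, -0.0, 0.0]
wrist_force: [-2.3, 0.7, 5.5]
opening: 0.0649
grip_force: 43.5
```

```bash
python3 -m jog '[[0,0,4,0,0,0,6.2],[0,0,8,0,0,0,6.2],[0,2,12,0,0,-0.02,6.2],[0,6,14,0,0,-0.05,6.2],[2,28,15,0,0,-0.14,6.2],[2,28,15,0,0,-0.14,6.2],[2,28,15,0,0,-0.14,6.2],[2,28,15,0,0,-0.14,6.2],[2,28,15,0,0,-0.14,6.2],[2,28,15,0,0,-0.14,6.2],[8.4,28.6,15,0,0,-0.14,6.2],[8.4,28.6,15,0,0,-0.14,6.2]]'
python3 -m jog '[[0.8,0,0,0,0,0,6.2],[0.8,0,0,0,0,0,6.2],[0.8,0,0,0,0,0,6.2]]'
python3 - <<'E'
from h import *
o=st();cal=manip.get_calibration('wrist');im,d=manip.read_camera('wrist');K,M=cal['camera_matrix'],cal['camera_from_world']
np.savez('w11.npz',im=im,d=d,K=K,M=M)
H,S,V=hsvm(im);cv2.imwrite('pics/w11.png',im)
E
```

```text
t: 23.07
ee_pos: [0.6073, 0.0903, 0.1475]
ee_rot: [0.068, 0.998, 0.0, 0.0]
wrist_force: [2.6, 0.2, -0.3]
opening: 0.0652
grip_force: 45.6
t: 23.32
ee_pos: [0.6141, 0.0878, 0.1473]
ee_rot: [0.07, 0.998, -0.0, -0.001]
wrist_force: [-0.2, 0.2, -0.4]
opening: 0.0649
grip_force: 45.6
t 23.32 tcp [0.6141 0.0878 0.1473] q [ 0.07   0.998 -0.    -0.001] open 0.0649 grip 45.64457563839824 F [-0.2  0.2 -0.4]
```

View pics/w11.png

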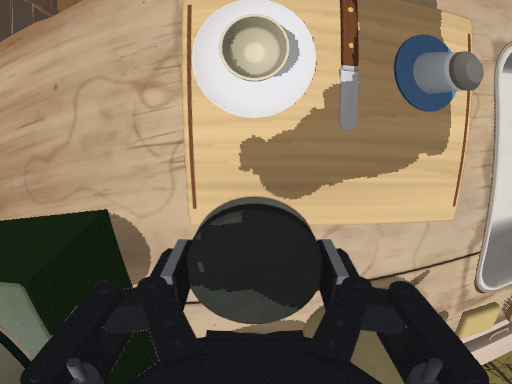

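Black tin is held level, lid spanning cols 188 to 322 and back edge row 323; plate rim's back at row 116.

```bash
python3 - <<'E'
from h import *
f=np.load('w11.npz');K,M=f['K'],f['M']
print(wray(K,M,[(255,323),(255,206),(188,262),(322,262)],.1705),'bottom front',wray(K,M,(255,198),.1485),'plate back',wray(K,M,(255,116.5),.026))
E
```

```text
[[0.6480588  0.08331246 0.1705    ]
 [0.58066809 0.09260928 0.1705    ]
 [0.60494848 0.05684966 0.1705    ]
 [0.61385311 0.12047736 0.1705    ]] bottom front [[0.58475591 0.09210569 0.1485    ]] plate back [[0.55236327 0.0969552  0.026     ]]
```

```bash
python3 -m jog '[[-0.7,0,-4,0,0,0,6.2],[-0.7,0,-8,0,0,0,6.2],[-0.7,0,-11,0,0,0,6.2],[-0.7,0,-12.4,0,0,0,6.2],[-0.7,0,-12.8,0,0,0,6.2],[-0.7,0,-12.8,0,0,0,6.2],[-0.7,0,-12.8,0,0,0,6.2],[-0.7,0,-12.8,0,0,0,6.2]]'
```

```text
t: 24.03
ee_pos: [0.6091, 0.0879, 0.0219]
ee_rot: [0.069, 0.998, 0.0, 0.002]
wrist_force: [0.7, 0.2, 0.5]
opening: 0.0651
grip_force: 45.6
```

```bash
python3 -m jog '[[-0.2,0,-0.4,0,0,0,6.2],[-0.2,0,-0.6,0,0,0,6.2],[-0.2,0,-0.75,0,0,0,6.2],[-0.2,0,-0.85,0,0,0,6.2],[-0.2,0,-0.85,0,0,0,6.2],[-0.2,0,-0.85,0,0,0,6.2]]'
```

```text
t: 24.53
ee_pos: [0.6061, 0.0881, 0.0138]
ee_rot: [0.069, 0.998, -0.0, 0.001]
wrist_force: [-4.3, -0.2, 13.1]
opening: 0.065
grip_force: 46.8
```

```bash
python3 -m jog '[[0,0,0,0,0,0,7.6],[0,0,0,0,0,0,8.5],[0,0,0,0,0,0,8.5],[0,0,3,0,0,0,8.5],[0,0,7,0,0,0,8.5],[0,0,11,0,0,0,8.5],[-4,0,14,0,0,0,8.5],[-8,0,16,0,0,0.05,8.5],[-8,0,16,0,0,0.05,8.5],[-8,0,16,0,0,0.05,8.5]]'
python3 - <<'E'
from h import *
o=st();cal=manip.get_calibration('wrist');im,d=manip.read_camera('wrist');K,M=cal['camera_matrix'],cal['camera_from_world']
np.savez('w12.npz',im=im,d=d,K=K,M=M);cv2.imwrite('pics/w12.png',im)
H,S,V=hsvm(im)
b=manip.recognise('black_tin','wrist')[:1];print(b)
if b:
    x,y,w,h=np.array(b[0]['bbox'])*[512,384,512,384];print(x-w/2,x+w/2,y-h/2,y+h/2);print(wray(K,M,(x,y),.034))
    wfit('black',(V<95)&(S<110),(int(x-w/2-3),int(x+w/2+3),int(y-h/2-3),int(y+h/2+3)),.037,K,M)
wfit('plate',(S<45)&(V>185),(180,340,0,180),.026,K,M)
E
python3 -m jog '[[-6.5,-16,0,0,0,0.09,8.5],[-6.5,-16,0,0,0,0.09,8.5],[-6.5,-16,0,0,0,0.09,8.5],[-6.5,-16,0,0,0,0.09,8.5],[-6.5,-16,0,0,0,0.09,8.5],[-6.5,-48.9,0,0,0,0.09,8.5],[-6.5,-48.9,0,0,0,0.09,8.5],[-6.5,-48.9,0,0,0,0.09,8.5],[-6.5,-48.9,0,0,0,0.09,8.5],[-6.5,-48.9,0,0,0,0.09,8.5],[-6.5,-48.9,0,0,0,0.09,8.5]]'
```

```text
t: 25.37
ee_pos: [0.5242, 0.0883, 0.1734]
ee_rot: [0.044, 0.999, 0.0, 0.001]
wrist_force: [-0.7, -0.3, 0.5]
opening: 0.0851
grip_force: 0.0
t 25.37 tcp [0.5242 0.0883 0.1734] q [0.044 0.999 0.    0.001] open 0.0851 grip 0.0 F [-0.7 -0.3  0.5]
[{'bbox': [0.5107, 0.6453, 0.1273, 0.1646], 'score': 0.61}]
228.88960000000003 294.0672 216.192 279.3984
[[0.60266505 0.08922093 0.034     ]]
black circ [603.5  88.1] 74.4 ell [603.8  87.9] [65.9 73.8] rect [array([603.8,  88. ]), array([66.2, 73.6]), np.float64(84.7)]
plate circ [495.  100.7] 108.6 ell [483.4  92.3] [69.5 97.9] rect [array([479.9,  87.5]), array([ 60.1, 107.1]), np.float64(41.1)]
t: 26.38
ee_pos: [0.4611, -0.3244, 0.1695]
ee_rot: [-0.0, 1.0, 0.001, -0.0]
wrist_force: [1.1, 0.3, 0.2]
opening: 0.085
grip_force: 0.0
```

```bash
python3 -m jog '[[0,-7.7,-2,0,0,0,8],[0,-7.7,-2,0,0,0,8],[0,-7.7,-2,0,0,0,8],[0,-7.7,-2,0,0,0,8],[0,-7.7,-2,0,0,0,8]]'
python3 - <<'E'
from h import *
o=st();cal=manip.get_calibration('wrist');im,d=manip.read_camera('wrist');K,M=cal['camera_matrix'],cal['camera_from_world']
H,S,V=hsvm(im)
wfit('red',((H<8)|(H>170))&(S>120),(215,295,140,270),.018,K,M)
f=np.load('w12.npz');a=f['im'][0:300,140:420];cv2.imwrite('pics/w12c.png',cv2.resize(a,(560,600)))
E
```

```text
t: 26.8
ee_pos: [0.4606, -0.3985, 0.1494]
ee_rot: [-0.0, 1.0, 0.001, -0.001]
wrist_force: [-0.1, -0.6, -0.2]
opening: 0.0804
grip_force: 0.0
t 26.8 tcp [ 0.4606 -0.3985  0.1494] q [-0.     1.     0.001 -0.001] open 0.0804 grip 0.0 F [-0.1 -0.6 -0.2]
red circ [ 460.7 -402.3] 49.6 ell [ 460.8 -402.2] [47.8 48.9] rect [array([ 460.9, -402. ]), array([48.3, 49.1]), np.float64(63.0)]
```

View pics/w12c.png

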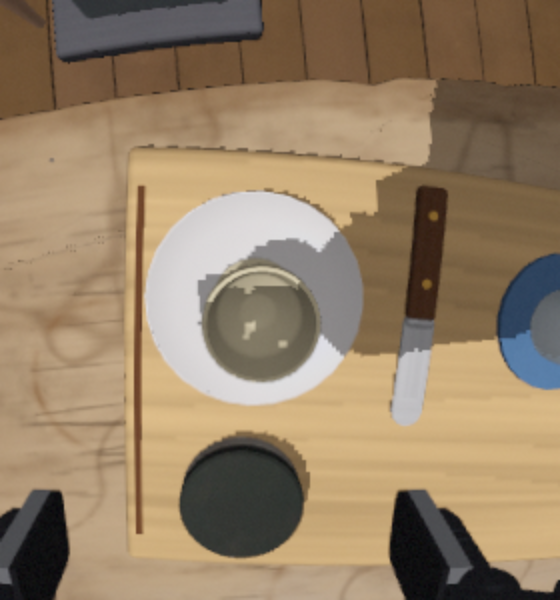

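Black tin lid is centred at crop (242,501), spanning rows 445 to 557; plate's back rim at row 404; everything stands well.

```bash
python3 -c "
from h import *
f=np.load('w12.npz');p=lambda u,v:(140+u/2-.25,v/2-.25);K,M=f['K'],f['M']
print(wray(K,M,[p(242,501),p(242,445),p(242,557),p(180,500),p(304,500)],.037),wray(K,M,p(252,404),.026))"
python3 -m jog '[[0,-0.3,-4,0,0,0,7.5],[0,-0.3,-8,0,0,0,7.5],[0,-0.3,-11,0,0,0,7.5],[0,-0.3,-13.2,0,0,0,7.5],[0,-0.3,-14,0,0,0,7.5],[0,-0.3,-14,0,0,0,7.5],[0,-0.3,-14,0,0,0,7.5],[0,-0.3,-14,0,0,0,7.5]]'
```

```text
[[0.60394698 0.08826737 0.037     ]
 [0.57081648 0.09088339 0.037     ]
 [0.64086791 0.08539723 0.037     ]
 [0.60053578 0.05506435 0.037     ]
 [0.60665858 0.12169553 0.037     ]] [[0.55290518 0.09778429 0.026     ]]
t: 27.52
ee_pos: [0.4622, -0.4027, 0.0135]
ee_rot: [-0.001, 1.0, -0.001, 0.001]
wrist_force: [0.4, -1.1, 0.1]
opening: 0.0747
grip_force: 0.0
```

```bash
python3 -m jog '[[-0.1,0.05,-0.5,0,0,0,7.5],[-0.1,0.05,-1,0,0,0,7.5],[-0.1,0.05,-1.1,0,0,0,7.5],[-0.1,0.05,-1.1,0,0,0,7.5],[-0.1,0.05,-1.1,0,0,0,4.4],[-0.1,0.05,-1.1,0,0,0,4.4],[-0.1,0.05,-1.1,0,0,0,4.4],[-0.1,0.05,-1.1,0,0,0,4.4],[-0.1,0.05,-1.1,0,0,0,4.4],[-0.1,0.05,-1.1,0,0,0,4.4]]' 40
```

```text
t: 28.35
ee_pos: [0.4599, -0.4019, 0.0009]
ee_rot: [-0.001, 1.0, -0.0, 0.0]
wrist_force: [-0.8, -0.6, 5.0]
opening: 0.0467
grip_force: 41.5
```

```bash
python3 -m jog '[[0,0,4,0,0,0,4.4],[0,0,8,0,0,0,4.4],[0,2,12,0,0,0,4.4],[0,6,15,0,0,0,4.4],[1,40,16,0,0,-0.1,4.4],[1,40,16,0,0,-0.1,4.4],[1,40,16,0,0,-0.1,4.4],[1,40,16,0,0,-0.1,4.4],[1,40,16,0,0,-0.1,4.4],[1,40,16,0,0,-0.1,4.4],[1,40,16,0,0,-0.1,4.4],[1,40,16,0,0,-0.1,4.4]]'
python3 -c "from h import *;st()"
```

```text
t: 29.35
ee_pos: [0.4686, -0.0152, 0.1593]
ee_rot: [0.05, 0.999, 0.0, -0.0]
wrist_force: [0.9, -0.2, -0.6]
opening: 0.0468
grip_force: 41.9
t 29.35 tcp [ 0.4686 -0.0152  0.1593] q [ 0.05   0.999  0.    -0.   ] open 0.0468 grip 41.94608507968951 F [ 0.9 -0.2 -0.6]
```

```bash
python3 -m jog '[[4,8,0,0,0,-0.039,4.4],[4,8,0,0,0,-0.039,4.4],[4,8,0,0,0,-0.039,4.4],[13.6,10.3,-2,0,0,-0.039,4.4],[13.6,10.3,-2,0,0,-0.039,4.4],[13.6,10.3,-2,0,0,-0.039,4.4],[13.6,10.3,-2,0,0,-0.039,4.4],[13.6,10.3,-2,0,0,-0.039,4.4],[13.6,10.3,-2,0,0,-0.039,4.4],[13.6,10.3,-2,0,0,-0.039,4.4]]'
python3 - <<'E'
from h import *
o=st();cal=manip.get_calibration('wrist');im,d=manip.read_camera('wrist');K,M=cal['camera_matrix'],cal['camera_from_world']
np.savez('w13.npz',im=im,d=d,K=K,M=M)
H,S,V=hsvm(im);z=o['ee_pos'][2]-.0009+.018
m=((H<8)|(H>170))&(S>100)&(V>30)
wfit('red',m,(190,325,180,345),z,K,M)
v,u=np.nonzero(m[180:345,190:325]);print(u.min()+190,u.max()+190,v.min()+180,v.max()+180)
E
```

```text
t: 30.18
ee_pos: [0.6041, 0.0853, 0.1395]
ee_rot: [0.069, 0.998, -0.0, -0.001]
wrist_force: [0.5, 0.7, -0.6]
opening: 0.0466
grip_force: 42.0
t 30.18 tcp [0.6041 0.0853 0.1395] q [ 0.069  0.998 -0.    -0.001] open 0.0466 grip 41.98714689351618 F [ 0.5  0.7 -0.6]
red circ [604.1  84.9] 51.4 ell [604.1  85. ] [47.9 51.2] rect [array([604.1,  85. ]), array([47.1, 51.1]), np.float64(81.6)]
207 301 218 304
```

```bash
python3 -m jog '[[0.15,0.3,-4,0,0,0,4.4],[0.15,0.3,-7,0,0,0,4.4],[0.15,0.3,-9,0,0,0,4.4],[0.15,0.3,-9.5,0,0,0,4.4],[0.15,0.3,-9.5,0,0,0,4.4],[0.15,0.3,-9.5,0,0,0,4.4],[0.15,0.3,-9.5,0,0,0,4.4]]'
```

```text
t: 30.82
ee_pos: [0.6082, 0.0886, 0.0468]
ee_rot: [0.069, 0.998, 0.0, 0.002]
wrist_force: [-0.1, -0.2, -0.6]
opening: 0.0471
grip_force: 42.0
```

```bash
python3 -m jog '[[-0.2,-0.05,-0.4,0,0,0,4.4],[-0.2,-0.05,-0.7,0,0,0,4.4],[-0.2,-0.05,-0.85,0,0,0,4.4],[-0.2,-0.05,-0.9,0,0,0,4.4],[-0.2,-0.05,-0.9,0,0,0,4.4],[-0.2,-0.05,-0.9,0,0,0,4.4]]'
```

```text
t: 31.32
ee_pos: [0.6053, 0.0881, 0.0377]
ee_rot: [0.069, 0.998, 0.0, 0.001]
wrist_force: [-4.1, 0.7, 10.3]
opening: 0.0467
grip_force: 43.1
```

```bash
python3 -m jog '[[0,0,0,0,0,0,5.6],[0,0,0,0,0,0,6.5],[0,0,0,0,0,0,7.5],[0,0,3,0,0,0,8.5],[0,0,7,0,0,0,8.5],[0,0,11,0,0,0,8.5],[-4,0,15,0,0,0,8.5],[-9,0,18,0,0,0,8.5],[-14,0,20,0,0,0,8.5],[-14,0,20,0,0,0,8.5],[-14,0,20,0,0,0,8.5],[-14,0,20,0,0,0,8.5]]'
python3 - <<'E'
from h import *
o=st();cal=manip.get_calibration('wrist');im,d=manip.read_camera('wrist');K,M=cal['camera_matrix'],cal['camera_from_world']
np.savez('w14.npz',im=im,d=d,K=K,M=M);cv2.imwrite('pics/w14.png',cv2.resize(im[80:290,140:420],(800,600)))
H,S,V=hsvm(im)
wfit('red',((H<8)|(H>170))&(S>120),(200,300,180,300),.055,K,M)
E
```

```text
t: 32.32
ee_pos: [0.4642, 0.0884, 0.2373]
ee_rot: [0.069, 0.998, 0.0, 0.002]
wrist_force: [1.0, 0.2, -0.2]
opening: 0.0851
grip_force: 0.0
t 32.32 tcp [0.4642 0.0884 0.2373] q [0.069 0.998 0.    0.002] open 0.0851 grip 0.0 F [ 1.   0.2 -0.2]
red circ [605.   87.9] 51.2 ell [604.9  87.9] [48.6 49.9] rect [array([604.7,  88.2]), array([48.8, 49.5]), np.float64(81.7)]
```

View pics/w14.png

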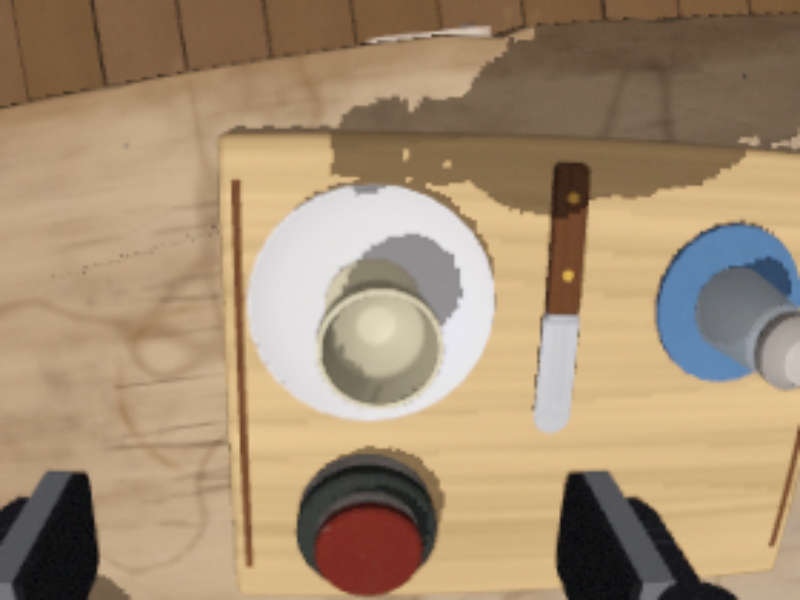

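Everything is in place: the red tin (crop (369,548), measured 1 mm from the black tin's centre) sits on the black one behind the plate, and the cup, knife and shaker are where they should be. The robot is clear of it all, so I hand in.

```bash
python3 -c "from cell import manip;print(manip.hand_in())"
```

```text
the job is handed in; nothing more can be done
None
```

The breakfast board is laid as asked, in the order given, and handed in at about 32 s. By the wrist camera, the egg cup, salt shaker, knife and red tin are each within about 1–2 mm of their marks. The black tin sits about 19 mm behind the plate's rim, and I never touched the bottle or the candle.

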